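# Hang up the filling can, then fit and hold the boiler's bayonet cap

## Robot

A 7-joint arm with a two-finger parallel gripper is mounted at the origin on the work surface. World frame = base frame: x ahead of the robot, y to its left, z up, the work surface at z = 0. Lengths are in m, angles in rad, forces in N, time in s.
With the tool pointing down it reaches from about 0.425 to 0.925 m from the base axis. Payload 6.8 kg.
Tool frame: the origin (TCP) lies on the mounting face of the last link; the fingertips stand 173 mm ahead of it and the grasp point (between the pads) lies 155 mm ahead of it; y points along the fingers, x is the direction in which the jaws open and shut, and the axes are right-handed (so a half turn about y gives the same grasp; the last joint's range is limited). The gripper opens to 85 mm and grips with 20 to 120 N. Pads are 22 mm wide; open, the fingers measure 114 mm over their backs; the gripper's body (76 mm by 85 mm) begins 54 mm behind the grasp point. The pads swing forward as they close: fully open they stand 13 mm farther back than shut.
Start: joints at [1.027, 0.477, 0.022, 1.555, -0.011, 1.109, -0.083], TCP at [0.285, -0.612, 0.405] pointing down, gripper open.
Joint ranges: [-2.96, 2.96], [-0.34, 2.1], [-1.41, 1.46], [0.24, 2.44], [-1.37, 4.51], [0.17, 1.92], [-2.96, 2.96]. Speed limits (rad/s): [2.39, 2.39, 3.14, 3.14, 3.14, 3.14, 3.14].

## Interface

Orientations are given as a rotation vector (axis times angle).
In Python, from bench import r gives the robot as it stands.
- The arm moves only by the tool step_arm, never from a script. Its arguments are lists of equal length, an entry for each row: "xyz": the shift along the tool's x, y, z scaled (see below), a list of three; "rotation": the turn, a rotation vector about the tool's x, y, z scaled (see below), a list of three. A call has 1 to 20 rows; each row is the pose to reach, as a shift and turn from the pose measured when the call began, along the tool's axes at that moment; what a row does not reach only later rows make up. The controller multiplies each number of a shift by 30 cm and each number of a turn by 90 degrees. A row lasts 1/8 s, in which the tool goes at most 62.5 mm and 10.7 degrees, less where a joint would pass 70% of its speed; a pose out of reach is approached as far as the arm can. A call with a number of a shift or a turn outside -1 to 1 is refused whole. A call with a gripper value outside its range is refused whole. "grip" is the closure, from 0 (fully open) to 1 (shut), set as the call begins (left out, the last holds). The fingers move at their own pace and stop on an object; "force" is the grip in N (left out, the last holds). Time passes only in rows, so rows that repeat a pose let the fingers close. It gives the time, the measured TCP pose, the force and the opening at its end, in the units of the state.
- r.get_obs(): the state, without advancing time (a new reading comes with each control period).
- r.grab_frame(name): name is "side" or "top"; returns a dict with "pixels" (384x512x3 uint8, red, green, blue), "fx", "fy", "cx", "cy" (pixels), "position" and "attitude" of the camera in the world. Camera axes: x right, y down, z forward; pixel columns grow to the right and rows downward; lengths in m; the calibration is good to about 2 mm. A picture is of the moment at which its call begins. There is no depth.
- r.hand_in(): hands the job in, once; it reports no verdict.
The state is a dict: "clock": time; "joints": joint angles; "qvel": joint speeds; "tau": joint torques, N m; "tcp_pos": TCP position; "orientation": TCP orientation; "contact_force": force on the tool from outside, world axes, zero at the start; "moment": the same for the moment, N m; "grip_width": finger opening in m.
Only numpy, scipy, OpenCV 4.12 (cv2) and the standard library are available. Lean on these libraries where they do the work, as an engineer would, in place of code of your own. Each camera call takes 0.05 s, during which the arm holds its last target.

## Task

The steam boiler for the wood strips has just been filled. Hang the filling can by its hoop handle on the hook of the stand and let go of it; then put the T-handled cap into the boiler's filler neck with its lugs through the two slots, push it down against the spring and turn it a quarter turn clockwise (seen from above) to its stop. Finish still gripping the cap, seated like that, so that the locking pin can be put in; do not let go of it, and leave everything else on the bench where it is.

Things in the scene. Friction and masses are not known exactly. Their poses are not given: they have to be found in the camera images.
- boiler: Fixed steam boiler: round steel vessel 220 mm across, 146 mm high, on a black base with a dial at the front. Origin on the bench under its centre; z up, x from the filler neck towards the brass steam valve. Neck axis at x -50 mm, y 0. Other fittings on top rise to 200 mm, over 60 mm from the neck axis. A cap that is home has its handle bar along this x axis.
- neck_mouth (a point): Centre of the filler neck's rim, 180 mm up, axes as the boiler. Neck 66 mm outside. Inside the rim a 5.5 mm thick lip with 41 mm bore, cut by two entry slots. Lugs pushed under the lip turn clockwise only, 80 degrees to a stop; there the lip is 2.5 mm thinner underneath, a rest notch into which the spring lifts the cap and which keeps it from turning back.
- neck_slot (a point): Middle of one of the two opposite entry slots in the lip, at rim height, 24 mm from the neck axis; axes as the boiler. Slots 11 mm wide, on the line 80 degrees counter-clockwise from the boiler's x axis.
- seal (a joint): Spring-loaded seal plate in the neck, pushed down by the cap's foot: 0 = up, 14 mm below the rim; grows downwards, m. Spring 3 N at 0, 8 N at 6 mm (foot 20 mm below rim: cap home in the notch), 10.5 N at 8.5 mm (foot 22.5 mm below: lug tops at the lip's underside), 13.5 N at 12 mm (foot 26 mm below: flange touches the rim).
- cap: Loose filler cap, about 160 g, 64 mm high, standing on its foot. Origin under the foot's centre, z up. Steel plug 38 mm across (foot 33), 26 mm high, with two opposite round lugs 6 mm thick along its x axis, 14 mm above the foot, 52 mm over their ends; flange 64 mm across at 26 to 32 mm; stem 16 mm; T-handle bar on top, in line with the lugs. Fits either way round.
- cap_bar (a point): Centre of the cap's handle bar, 57 mm above its foot, axes as the cap. Black bar 64 mm long (x), 12 mm thick (y), 14 mm high. The flange's top is 25 mm below this point: room for fingertips.
- can_handle (a point): Middle of the filling can's hoop handle, 145 mm above its base; z up, x along the handle towards the spout. Loose aluminium can, about 250 g, standing: body 92 mm across, 80 mm high; rigid hoop of 10 mm round bar, its top straight and level for 72 mm along x, 60 mm clear above the rim. The spout reaches 92 mm from the can's axis, 90 mm up.
- hook_saddle (a point): Top of the hook's 10 mm steel rod where the handle rests, 190 mm up; axes as the fixed stand. The rod is level for 35 mm about here, runs along the stand's x, its open tip at -x. The handle hangs across it, along y. Wooden post 22 mm thick, 202 mm high, 64 mm behind (+x), on a foot 110 mm across.
- hook_tip (a point): The hook's open upturned end, axes as the stand: 48 mm before the saddle (-x), centre of the rod's round end, 207 mm above the bench (its top 212 mm).
- spool: Bystander, leave alone: wooden twine spool, 60 mm across, 60 mm high; origin under its centre.
- mallet: Bystander, leave alone: wooden mallet, 250 mm long, lying; origin under its centre.
- brush: Bystander, leave alone: flat brush, 200 mm long, lying; origin under its centre.
- jar: Bystander, leave alone: closed glass jar, 68 mm across, 85 mm high; origin under its centre.
- mug: Bystander, leave alone: terracotta mug, 78 mm across, 85 mm high, standing; origin under its centre.
- awl: Bystander, leave alone: awl with wooden handle, 160 mm long, lying; origin under its centre.
- blocks: Bystander, leave alone: wooden block, 70 x 50 x 32 mm; origin under its centre.
There are look-alikes about, which are no part of the job. Leave any blue or purple look-alike of the cap alone.

How it is judged:
By the outcome, as a careful person would: the job done as asked, in the order asked, and still so for the second after the job is handed in, while the arm keeps its last pose, push and grip.
It also fails if it takes over 64 s, if anything falls off the work surface, if the arm or the gripper's body presses on something with over 40 N, if the wrist force passes 120 N, or if a joint passes its speed limit or range.

## Working session

There is one attempt and no reset: what is moved stays moved. The work goes in short steps, Python scripts to look and compute and a tool call to move; the robot and the scene stay as the last step left them, time stands still between calls to the robot, and variables do not carry over. Pictures are saved under pics/ and viewed, and the job is handed in when it is done.

Besides the shell and the picture viewer there is one more tool, called after ">>>" as a command line: name --argument value ..., lists and objects as JSON in quotes. step_arm: Moves the arm, as the interface text tells. Its arguments: {"type":"object","properties":{"xyz":{"type":"array"},"rotation":{"type":"array"},"grip":{"type":"number"},"force":{"type":"number"}},"required":["xyz","rotation"]}

```bash
ls; mkdir -p pics
python3 - <<'E'
from bench import r
import cv2
o=r.get_obs()
for k in o: print(k,o[k])
for n in ["side","top"]:
    f=r.grab_frame(n)
    cv2.imwrite(f"pics/{n}0.png",cv2.resize(f["pixels"][:,:,::-1],(800,600),interpolation=cv2.INTER_CUBIC))
    import numpy as np
    np.savez(f"{n}0.npz",**f)
    print(n,{k:f[k] for k in f if k!="pixels"})
E
```

```text
pics
clock 0.0
joints [ 1.02692126  0.47778824  0.02235922  1.55646928 -0.0115181   1.10930536
 -0.08309685]
qvel [ 0.00064603 -0.0001634  -0.0021717  -0.00067865  0.00178587 -0.00021377
  0.0001002 ]
tau [-6.62980165e-04 -5.96442819e+01  1.60747491e+00 -2.81198323e+01
  1.24023895e-02  9.42570943e-03 -8.78473060e-06]
tcp_pos [ 0.28480583 -0.61165855  0.40372623]
orientation [-1.38350378  0.88372031 -0.88106256]
contact_force [-0.70545618  0.40034376  0.11121051]
moment [ 0.0175924  -0.03597851 -0.01446134]
grip_width 0.08553368922689368
side {'fx': 494.8779859516166, 'fy': 494.8779859516166, 'cx': 246.50967942658977, 'cy': 190.27885659694277, 'position': array([0.06874118, 1.00365767, 1.05386219]), 'attitude': array([-0.59236491,  2.61639383, -1.27195881])}
top {'fx': 390.56193496947645, 'fy': 390.56193496947645, 'cx': 249.78692607990516, 'cy': 188.75452016728727, 'position': array([ 0.44510174, -0.0578945 ,  1.19113463]), 'attitude': array([-2.15173452,  2.17596547, -0.08753634])}
```

View pics/side0.png

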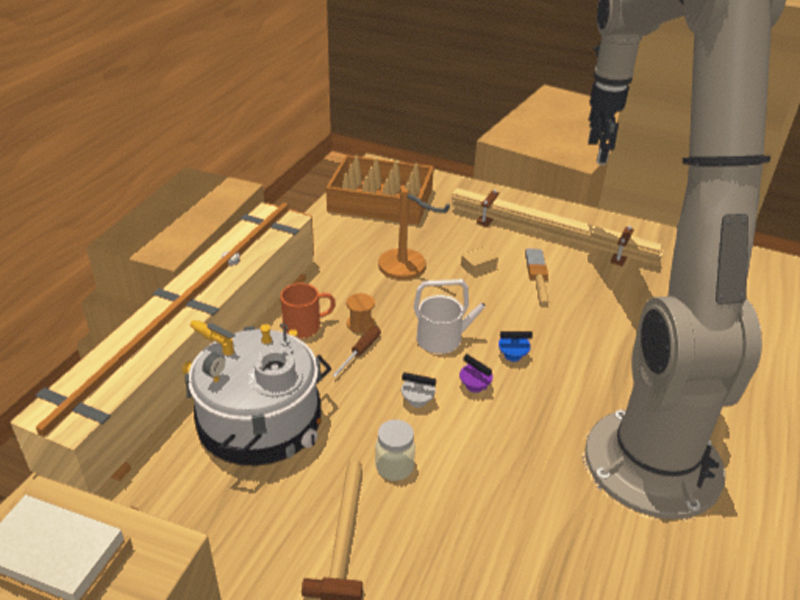

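View pics/top0.png

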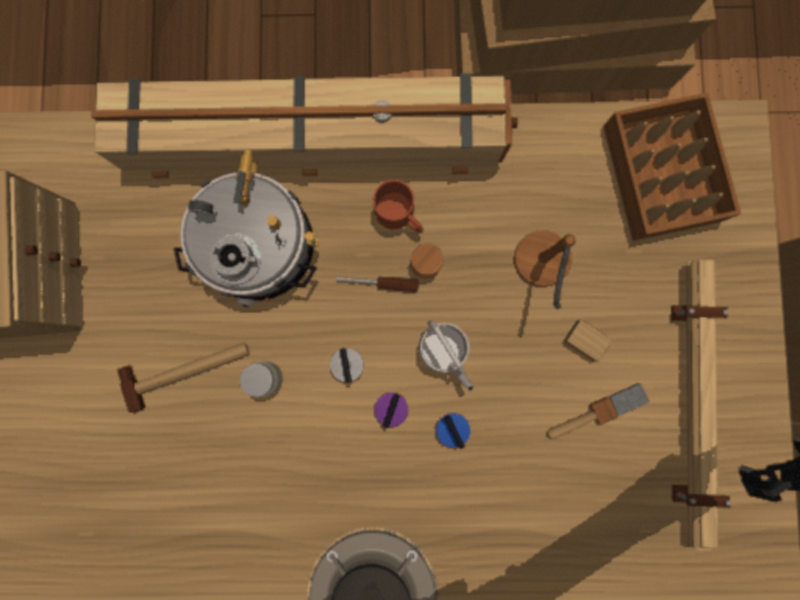

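```bash
cat > h.py <<'E'
import numpy as np, cv2
from scipy.spatial.transform import Rotation as R
def load(n): return dict(np.load(n+".npz"))
def ray(f,u,v,s=1.0):
    "u,v in native px (pass s=512/800 if from 800px picture)"
    u,v=(np.array([u,v])+0.5)*s-0.5
    d=R.from_rotvec(f["attitude"]).apply([(u-f["cx"])/f["fx"],(v-f["cy"])/f["fy"],1.0])
    return f["position"],d
def atz(f,u,v,z,s=1.0):
    p,d=ray(f,u,v,s); return p+d*(z-p[2])/d[2]
def proj(f,P):
    q=R.from_rotvec(f["attitude"]).inv().apply(np.asarray(P,float)-f["position"])
    return np.stack([f["fx"]*q[...,0]/q[...,2]+f["cx"],f["fy"]*q[...,1]/q[...,2]+f["cy"]],-1)
def tri(f1,u1,f2,u2,s=1.0):
    p1,d1=ray(f1,*u1,s);p2,d2=ray(f2,*u2,s)
    A=np.stack([d1,-d2],1);t=np.linalg.lstsq(A,p2-p1,rcond=None)[0]
    a,b=p1+t[0]*d1,p2+t[1]*d2
    return (a+b)/2,np.linalg.norm(a-b)
E
python3 - <<'E'
from h import *
from bench import r
o=r.get_obs(); print(R.from_rotvec(o["orientation"]).as_matrix().round(3))
E
```

```text
[[ 0.422 -0.001  0.907]
 [-0.907  0.001  0.422]
 [-0.002 -1.    -0.   ]]
```

Cap candidates in the top view are silver (346,365), purple (391,410) and blue (453,430). The steel one at (346,365) fits the description; the other two are the look-alikes to leave alone. There is one can (445,350) and one hook (562,270). I'll enlarge each to confirm.

```bash
cat > crop.py <<'E'
from h import *
def crop(f,u0,v0,w,h,k,name):
    im=f["pixels"][v0:v0+h,u0:u0+w,::-1]
    im=cv2.resize(im,None,fx=k,fy=k,interpolation=cv2.INTER_CUBIC)
    for x in range(0,w,10):
        cv2.putText(im,str(u0+x),(x*k,8),0,0.3,(0,255,255),1); cv2.line(im,(x*k,10),(x*k,14),(0,255,255),1)
    for y in range(0,h,10):
        cv2.putText(im,str(v0+y),(0,y*k+3),0,0.3,(0,255,255),1); cv2.line(im,(20,y*k),(24,y*k),(0,255,255),1)
    cv2.imwrite(f"pics/{name}.png",im)
E
python3 - <<'E'
from crop import *
t=load("top0");s=load("side0")
crop(t,200,200,110,90,7,"t_can_cap")
crop(t,110,105,100,90,7,"t_boiler")
crop(t,315,140,70,70,8,"t_hook")
crop(s,245,170,100,95,6,"s_can_cap")
crop(s,115,195,100,100,6,"s_boiler")
crop(s,235,110,65,75,8,"s_hook")
E
```

```text
(no output)
```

View pics/t_can_cap.png

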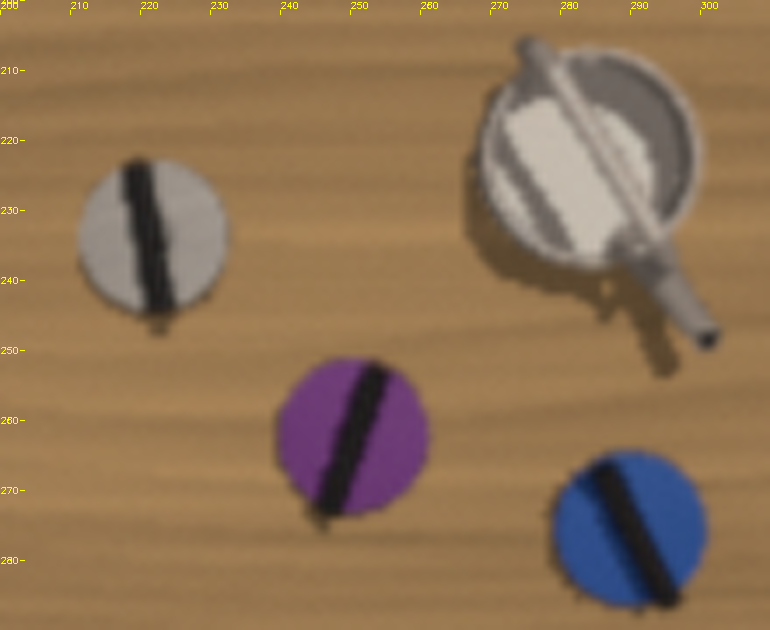

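View pics/t_boiler.png

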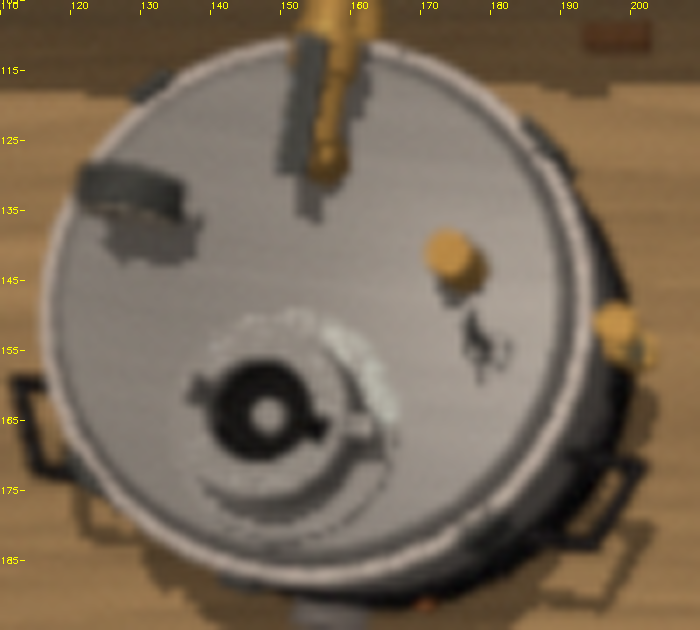

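View pics/t_hook.png

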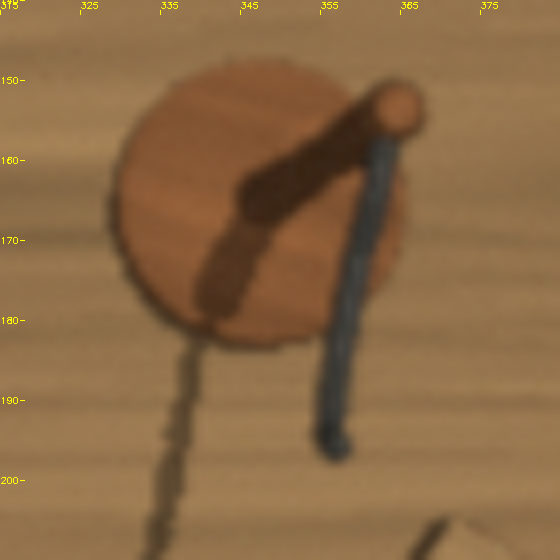

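View pics/s_can_cap.png

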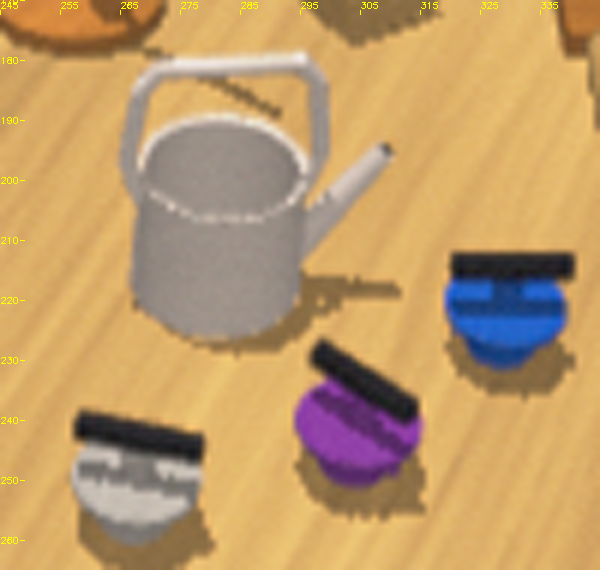

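View pics/s_boiler.png

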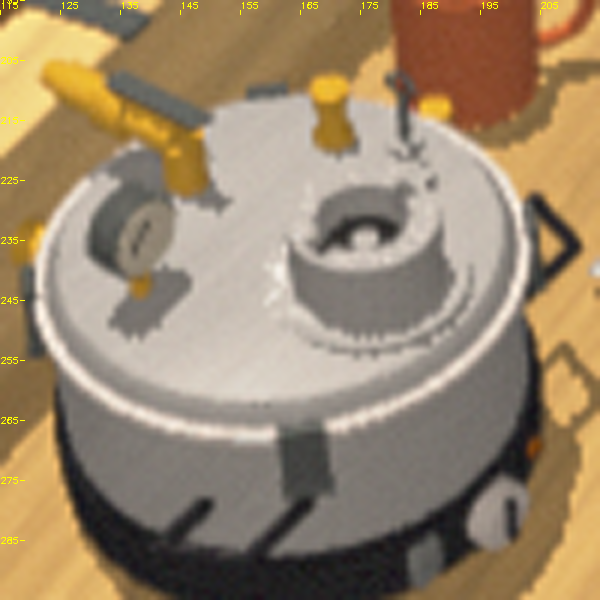

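View pics/s_hook.png

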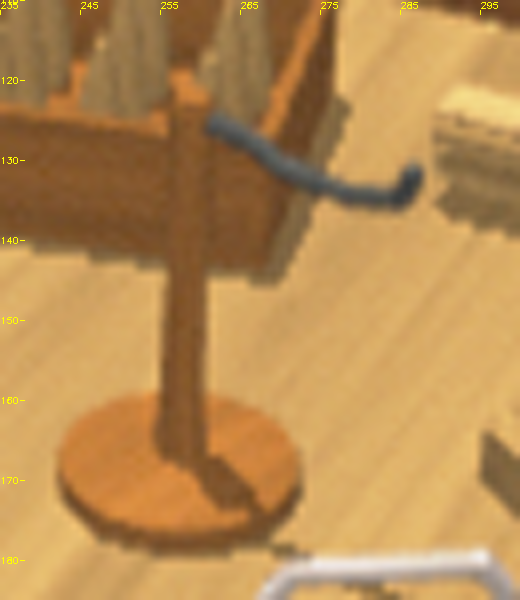

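Run:
```python
from h import *
t=load("top0");s=load("side0")
def T(u0,v0,k,x,y): return (u0+(x+.5)/k-.5, v0+(y+.5)/k-.5)
tc=lambda x,y:T(200,200,7,x,y); tb=lambda x,y:T(110,105,7,x,y); th=lambda x,y:T(315,140,8,x,y)
sc=lambda x,y:T(245,170,6,x,y); sb=lambda x,y:T(115,195,6,x,y); sh=lambda x,y:T(235,110,8,x,y)
print("cap bar c tri",tri(t,tc(148,237),s,sc(139,437)))
print("cap flange t z.032",atz(t,*tc(154,236),.032))
a,b=atz(t,*tc(137,160),.064),atz(t,*tc(161,314),.064); print("bar ends",a,b,np.linalg.norm(a-b),np.degrees(np.arctan2(*(b-a)[1::-1])))
a,b=atz(s,*sc(76,422),.06),atz(s,*sc(203,446),.06); print("bar ends side",a,b,np.linalg.norm(a-b),np.degrees(np.arctan2(*(b-a)[1::-1])))
a,b=atz(t,*tc(540,58),.145),atz(t,*tc(655,235),.145); print("hoop t",a,b,np.linalg.norm(a-b),np.degrees(np.arctan2(*(b-a)[1::-1])))
a,b=atz(s,*sc(165,70),.145),atz(s,*sc(300,62),.145); print("hoop s",a,b,np.linalg.norm(a-b),np.degrees(np.arctan2(*(b-a)[1::-1])))
print("can rim t",atz(t,*tc(590,158),.08),"spout tip",tri(t,tc(708,340),s,sc(386,152)))
print("neck t",atz(t,*tb(260,410),.18),"s",atz(s,*sb(366,230),.18), tri(t,tb(260,410),s,sb(366,230)))
print("slots",atz(t,*tb(200,388),.18),atz(t,*tb(318,430),.18))
print("vessel t",atz(t,*tb(318,310),.146))
print("valve t",tri(t,tb(325,165),s,sb(185,150)))
print("post top t",atz(t,*th(398,108),.202),"s",tri(t,th(398,108),s,sh(190,92)))
print("foot t",atz(t,*th(260,203),.0), atz(s,*sh(180,472),0.015))
print("tip t",atz(t,*th(332,443),.207),tri(t,th(332,443),s,sh(412,178)))
print("rod s", tri(t,th(345,340),s,sh(340,193)))
```

```text
cap bar c tri (array([0.42761339, 0.04560648, 0.05652252]), np.float64(0.001299137104181762))
cap flange t z.032 [0.42700448 0.04508292 0.032     ]
bar ends [0.4586428  0.04913757 0.064     ] [0.39576686 0.03947978 0.064     ] 0.06361333417446649 -171.2675729314198
bar ends side [0.45812022 0.05303064 0.06      ] [0.39723864 0.04136914 0.06      ] 0.06198837345051881 -169.15667206057674
hoop t [ 0.49488777 -0.11292255  0.145     ] [ 0.42722133 -0.15538381  0.145     ] 0.0798855806497845 -147.8913826993275
hoop s [ 0.48802568 -0.11791055  0.145     ] [ 0.42905446 -0.15463335  0.145     ] 0.06947063242761674 -148.0884838760323
can rim t [ 0.45731754 -0.13585219  0.08      ] spout tip (array([ 0.38497064, -0.18120614,  0.08275985]), np.float64(0.001727548917588451))
neck t [0.6146242  0.22844552 0.18      ] s [0.60916138 0.23630683 0.18      ] (array([0.61481803, 0.2300505 , 0.17271375]), np.float64(0.0021762788050959563))
slots [0.62329224 0.25124556 0.18      ] [0.60674474 0.2064623  0.18      ]
vessel t [0.65943402 0.21597617 0.146     ]
valve t (array([0.71614085, 0.21131088, 0.16211017]), np.float64(0.006857046635006619))
post top t [ 0.62965085 -0.33588525  0.202     ] s (array([ 0.63081745, -0.33524776,  0.2027014 ]), np.float64(0.002731131651432508))
foot t [ 0.63111418 -0.33853095  0.        ] [ 0.62525884 -0.32364089  0.015     ]
tip t [ 0.52221324 -0.30969091  0.207     ] (array([ 0.52238212, -0.31036225,  0.20442223]), np.float64(7.028223317286806e-05))
rod s (array([ 0.55746674, -0.32178337,  0.18114659]), np.float64(0.00036831172371904586))
```

```bash
cat > ov.py <<'E'
from h import *
def circ(c,rad,n=60):
    a=np.linspace(0,2*np.pi,n); return np.stack([c[0]+rad*np.cos(a),c[1]+rad*np.sin(a),np.full(n,c[2])],1)
def overlay(f,polys,u0,v0,w,h,k,name):
    im=cv2.resize(f["pixels"][v0:v0+h,u0:u0+w,::-1],None,fx=k,fy=k,interpolation=cv2.INTER_CUBIC)
    for P,col in polys:
        q=(proj(f,P)-[u0,v0]+.5)*k-.5
        cv2.polylines(im,[np.round(q*8).astype(int)],False,col,1,cv2.LINE_AA,3)
    return im
def boiler(nx,ny,yaw):
    x=np.array([np.cos(yaw),np.sin(yaw),0]);y=np.array([-x[1],x[0],0]);n=np.array([nx,ny,.18]);c=np.array([nx,ny,0])+.05*x
    L=[(circ(n,.033),(0,255,0)),(circ(n,.0205),(0,0,255)),(circ(c+[0,0,.146],.11),(255,0,0))]
    a=np.radians(80);d=np.cos(a)*x+np.sin(a)*y;e=np.array([-d[1],d[0],0])
    for sg in (1,-1):
        L.append((np.array([n+sg*.0195*d+.0055*e,n+sg*.0275*d+.0055*e,n+sg*.0275*d-.0055*e,n+sg*.0195*d-.0055*e]),(255,255,0)))
    return L
E
cat > a.py <<'E'
from ov import *
import sys
t=load("top0");s=load("side0")
nx,ny,yaw=map(float,sys.argv[1:4])
L=boiler(nx,ny,np.radians(yaw))
a=overlay(t,L,125,140,45,45,9,"");b=overlay(s,L,155,215,45,45,9,"")
cv2.imwrite("pics/"+sys.argv[4]+".png",np.hstack([a,b[:405]])[:,:800])
cv2.imwrite("pics/"+sys.argv[4]+"b.png",np.hstack([overlay(t,L,105,100,105,95,4,""),overlay(s,L,115,195,95,95,4,"")]))
E
python3 a.py .6135 .231 -10 ov1
```

```text
(no output)
```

View pics/ov1.png

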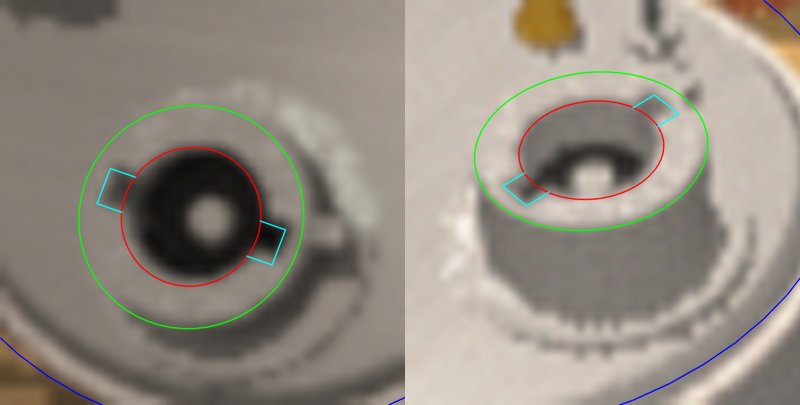

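View pics/ov1b.png

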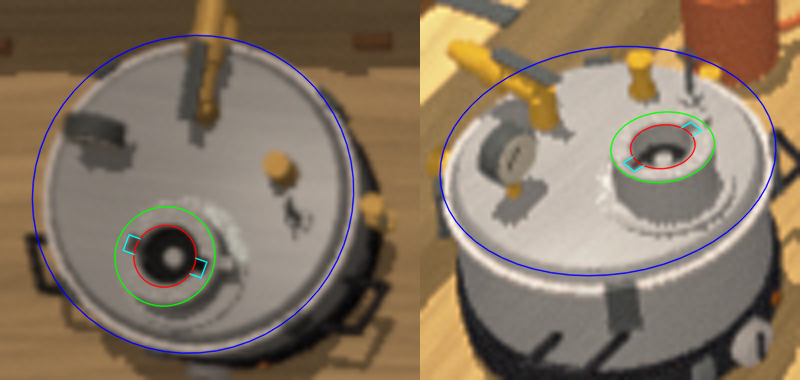

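```bash
python3 a.py .6148 .229 -11 ov2
```

```text
(no output)
```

View pics/ov2.png

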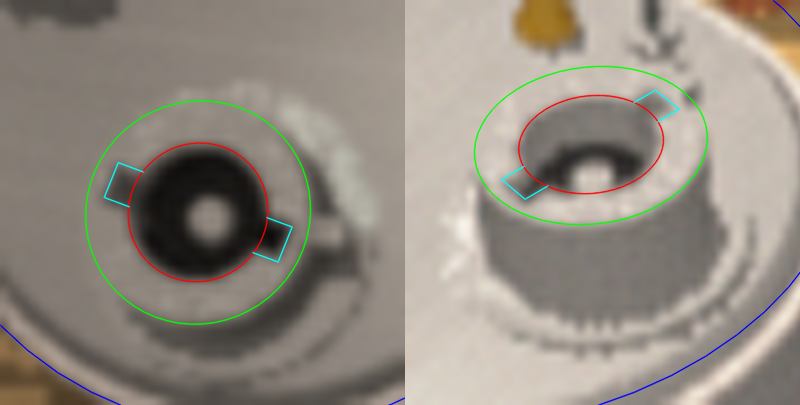

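```bash
cat > plan.py <<'E'
from h import *
from bench import r
import sys
def plan(gx,gy,gz,jaw):
    "grasp point world, jaw yaw deg, tool y down"
    o=r.get_obs();p=o["tcp_pos"];M=R.from_rotvec(o["orientation"])
    a=np.radians(jaw);x=np.array([np.cos(a),np.sin(a),0]);y=np.array([0,0,-1.]);z=np.cross(x,y)
    G=R.from_matrix(np.stack([x,y,z],1));tg=np.array([gx,gy,gz+.155])
    d=M.inv().apply(tg-p);rv=(M.inv()*G).as_rotvec()
    m=M.as_matrix();g=p+m[:,1]*.155
    print("t",round(float(o["clock"]),2),"grasp",g.round(4),"jaw",np.degrees(np.arctan2(m[1,0],m[0,0])).round(1),"tilt",np.degrees(np.arccos(-m[2,1])).round(2),"F",o["contact_force"].round(1),"w",round(float(o["grip_width"]),4))
    print(" shift/.3:",(d/.3).round(4)," rot/90:",(rv/(np.pi/2)).round(4)," rows>=",max(np.linalg.norm(d)/.0625,np.degrees(np.linalg.norm(rv))/10.7).round(1))
if __name__=="__main__": plan(*map(float,sys.argv[1:]))
E
python3 plan.py .4400 -.1471 .22 -58
```

```text
t 0.1 grasp [ 0.2847 -0.6115  0.2488] jaw -65.0 tilt 0.09 F [ 0.1 -0.3 -0.9] w 0.0853
 shift/.3: [-1.1854  0.0979  1.1225]  rot/90: [ 0.     -0.0781 -0.001 ]  rows>= 7.9
```

>>> step_arm --xyz '[[-0.16,0,0.14],[-0.32,0,0.28],[-0.48,0,0.42],[-0.64,0,0.56],[-0.8,0,0.7]]' --rotation '[[0,0,0],[0,-0.02,0],[0,-0.04,0],[0,-0.06,0],[0,-0.078,0]]' --grip 0 --force 60

```text
clock: 0.72
tcp_pos: [0.3722, -0.3097, 0.4041]
orientation: [-1.422, 0.789, -0.787]
contact_force: [0.6, 0.1, -0.2]
grip_width: 0.0853
```

```bash
python3 plan.py .4400 -.1471 .20 -58
```

```text
t 0.72 grasp [ 0.3721 -0.3095  0.2491] jaw -58.0 tilt 0.09 F [ 0.6  0.1 -0.2] w 0.0853
 shift/.3: [-0.3392  0.1642  0.4791]  rot/90: [-0.      0.0005 -0.001 ]  rows>= 2.9
```

>>> step_arm --xyz '[[-0.11,0,0.16],[-0.22,0,0.32],[-0.339,0.05,0.479],[-0.339,0.164,0.479],[-0.339,0.164,0.479]]' --rotation '[[0,0,0],[0,0,0],[0,0,0],[0,0,0],[0,0,0]]'

```text
clock: 1.35
tcp_pos: [0.439, -0.1465, 0.3531]
orientation: [-1.424, 0.793, -0.782]
contact_force: [0.1, -0.1, -0.6]
grip_width: 0.0851
```

```bash
cat > look.py <<'E'
import sys
from h import *
from bench import r
# look.py name  tu tv w h k  su sv
n=sys.argv[1]; a=list(map(int,sys.argv[2:]))
t=r.grab_frame("top");s=r.grab_frame("side")
np.savez("top_"+n+".npz",**t);np.savez("side_"+n+".npz",**s)
def c(f,u,v):
    return cv2.resize(f["pixels"][v:v+a[3],u:u+a[2],::-1],None,fx=a[4],fy=a[4],interpolation=cv2.INTER_CUBIC)
cv2.imwrite(f"pics/{n}.png",np.hstack([c(t,a[0],a[1]),c(s,a[5],a[6])]))
E
python3 look.py g1 245 180 80 100 5 250 130; python3 plan.py .44 -.1471 .145 -58
```

```text
t 1.45 grasp [ 0.4397 -0.1476  0.2004] jaw -58.0 tilt 0.12 F [-0.1  1.3  0.2] w 0.0849
 shift/.3: [-0.0015  0.1846  0.0017]  rot/90: [ 0.0003 -0.0002 -0.0013]  rows>= 0.9
```

View pics/g1.png

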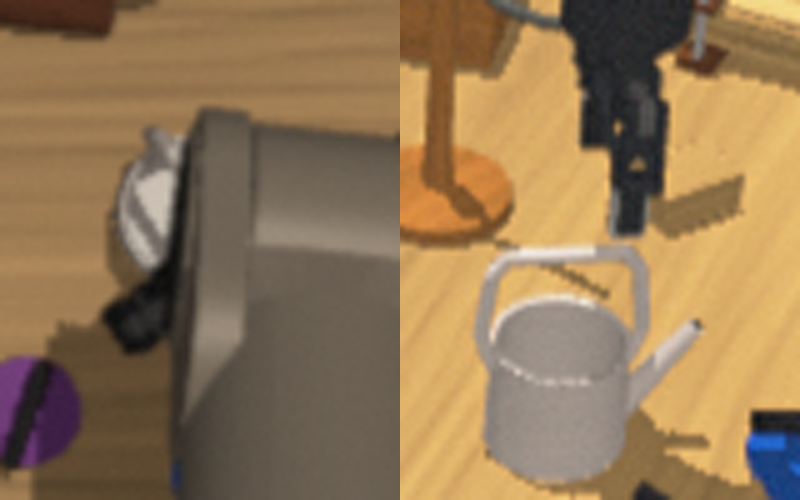

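The side view has the fingers above the spout-side part of the hoop, around (628,220). Descending and closing.

>>> step_arm --xyz '[[0,0.09,0],[0,0.185,0],[0,0.185,0],[0,0.185,0]]' --rotation '[[0,0,0],[0,0,0],[0,0,0],[0,0,0]]'

```text
clock: 1.95
tcp_pos: [0.4404, -0.1484, 0.3014]
orientation: [-1.422, 0.79, -0.79]
contact_force: [-0.6, 1.0, 0.7]
grip_width: 0.0857
```

>>> step_arm --xyz '[[0,0,0],[0,0,0],[0,0,0],[0,0,0],[0,0,0],[0,0,0],[0,0,0],[0,0,0]]' --rotation '[[0,0,0],[0,0,0],[0,0,0],[0,0,0],[0,0,0],[0,0,0],[0,0,0],[0,0,0]]' --grip 1 --force 70

```text
clock: 2.95
tcp_pos: [0.4406, -0.1485, 0.3015]
orientation: [-1.421, 0.789, -0.79]
contact_force: [1.3, -0.8, 3.0]
grip_width: 0.0073
```

```bash
python3 look.py g2 245 180 80 100 5 250 130; python3 plan.py .44 -.1471 .232 -13.4
```

```text
t 3.05 grasp [ 0.4407 -0.1484  0.1465] jaw -58.1 tilt 0.07 F [ 1.1 -0.6  3.5] w 0.0078
 shift/.3: [-0.0049 -0.2849  0.0012]  rot/90: [-7.000e-04 -4.966e-01  3.000e-04]  rows>= 4.2
```

View pics/g2.png

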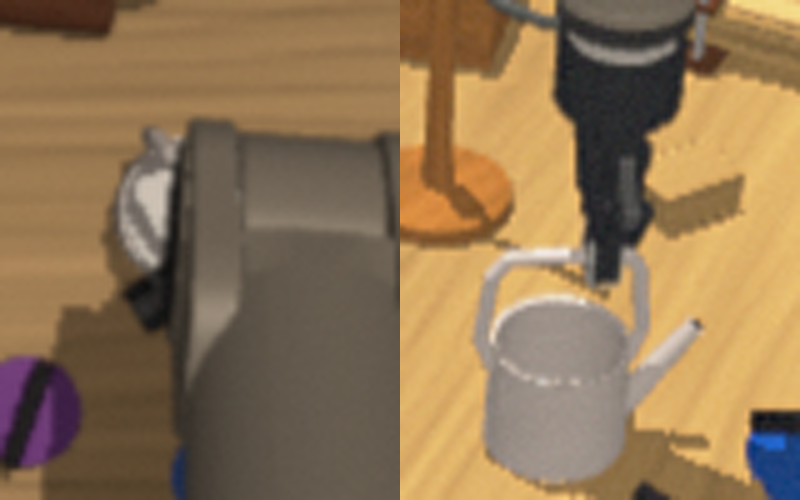

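>>> step_arm --xyz '[[0,-0.1,0],[0,-0.2,0],[0,-0.285,0],[0,-0.285,0],[0,-0.285,0]]' --rotation '[[0,0,0],[0,0,0],[0,0,0],[0,0,0],[0,0,0]]'

```text
clock: 3.68
tcp_pos: [0.4397, -0.1484, 0.3855]
orientation: [-1.422, 0.792, -0.788]
contact_force: [-0.3, 0.6, -2.7]
grip_width: 0.0075
```

```bash
python3 look.py g3 245 160 80 100 5 250 100; python3 plan.py .476 -.3217 .232 -13.4
```

```text
t 3.77 grasp [ 0.4395 -0.1482  0.2304] jaw -58.1 tilt 0.14 F [-0.3  0.8 -2.5] w 0.0079
 shift/.3: [ 0.554  -0.0062 -0.2029]  rot/90: [ 0.     -0.4966 -0.0016]  rows>= 4.2
```

View pics/g3.png

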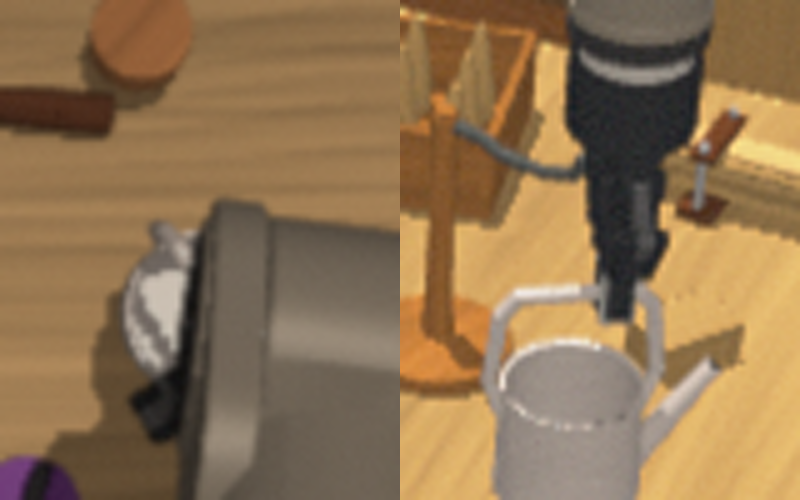

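>>> step_arm --xyz '[[0,0,0],[0,0,0],[0.05,0,-0.02],[0.15,0,-0.05],[0.25,0,-0.09],[0.35,0,-0.12],[0.45,0,-0.16],[0.554,-0.005,-0.203],[0.554,-0.005,-0.203],[0.554,-0.005,-0.203]]' --rotation '[[0,-0.11,0],[0,-0.22,0],[0,-0.33,0],[0,-0.44,0],[0,-0.497,0],[0,-0.497,0],[0,-0.497,0],[0,-0.497,0],[0,-0.497,0],[0,-0.497,0]]'

```text
clock: 5.03
tcp_pos: [0.4758, -0.3211, 0.3853]
orientation: [-1.56, 0.186, -0.179]
contact_force: [0.6, 0.2, -4.5]
grip_width: 0.0073
```

```bash
python3 look.py g4 295 140 80 100 5 220 95; python3 plan.py .5638 -.3425 .232 -13.4
```

```text
t 5.12 grasp [ 0.4755 -0.3201  0.2309] jaw -13.3 tilt 0.24 F [-0.1  0.1 -2.8] w 0.0074
 shift/.3: [ 0.3016 -0.0048 -0.0041]  rot/90: [-0.0012  0.0014 -0.0023]  rows>= 1.4
```

View pics/g4.png

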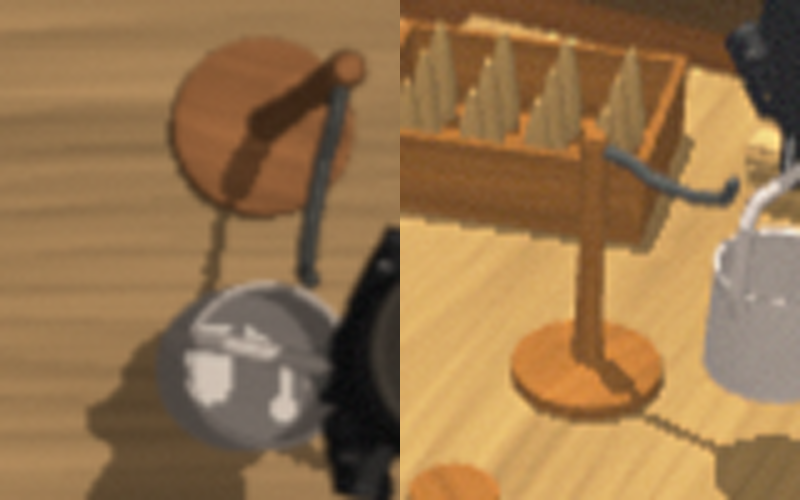

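Run:
```python
from h import *
t=load("top_g4")
q=lambda P:(proj(t,P)-[295,140]+.5)*5-.5
mid=np.array([.4806,-.2987,.231]);s=np.array([-.231,-.973,0])
print("handle straight ends",q(mid-.036*s),q(mid+.036*s),"mid",q(mid),"rim c",q(mid-[0,0,.065]))
print("tip",q(np.array([.5222,-.31,.207])),"saddle",q(np.array([.5689,-.3211,.185])))
```

```text
handle straight ends [227.92436144 341.57384209] [372.9690517  374.02097335] mid [300.34370874 357.77436665] rim c [269.16996078 362.72493758]
tip [307.93006484 276.70652778] saddle [315.34288973 189.82975092]
```

>>> step_arm --xyz '[[0.08,-0.005,0],[0.15,-0.005,-0.003],[0.15,-0.005,-0.003],[0.15,-0.005,-0.003]]' --rotation '[[0,0,0],[0,0,0],[0,0,0],[0,0,0]]'

```text
clock: 5.62
tcp_pos: [0.519, -0.3311, 0.3869]
orientation: [-1.561, 0.185, -0.178]
contact_force: [0.4, 0.3, -2.8]
grip_width: 0.0079
```

```bash
python3 look.py g5 295 140 80 100 5 245 85; python3 plan.py .5638 -.3425 .232 -13.4
```

```text
t 5.72 grasp [ 0.5182 -0.3311  0.2321] jaw -13.3 tilt 0.28 F [ 0.1  0.6 -2.4] w 0.0076
 shift/.3: [ 0.1543 -0.0003 -0.0013]  rot/90: [-0.0011  0.0014 -0.0029]  rows>= 0.7
```

View pics/g5.png

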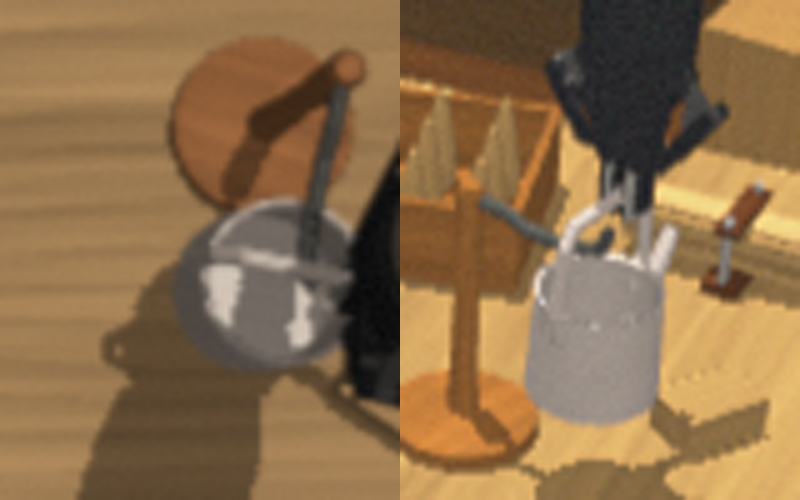

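>>> step_arm --xyz '[[0.08,0,0],[0.154,0,-0.001],[0.154,0,-0.001],[0.154,0,-0.001]]' --rotation '[[0,0,0],[0,0,0],[0,0,-0.003],[0,0,-0.003]]'

```text
clock: 6.22
tcp_pos: [0.5627, -0.3423, 0.3867]
orientation: [-1.561, 0.183, -0.181]
contact_force: [-0.7, -0.5, -3.4]
grip_width: 0.0075
```

```bash
python3 look.py g6 295 120 80 100 5 235 75; python3 plan.py .5638 -.3425 .196 -13.4
```

```text
t 6.33 grasp [ 0.5627 -0.3422  0.2319] jaw -13.3 tilt 0.1 F [-0.4 -0.  -3.3] w 0.0077
 shift/.3: [0.0036 0.1197 0.0003]  rot/90: [-0.001   0.0011 -0.0005]  rows>= 0.6
```

View pics/g6.png

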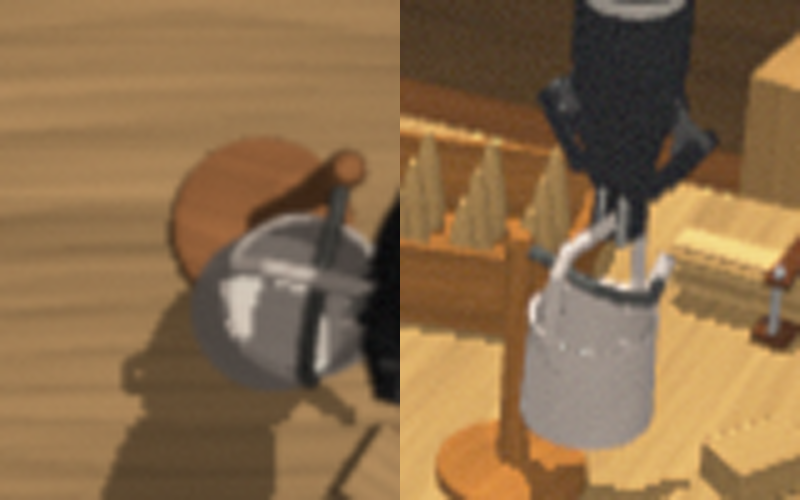

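>>> step_arm --xyz '[[0,0.05,0],[0,0.1,0],[0,0.115,0],[0,0.12,0],[0,0.12,0],[0,0.12,0]]' --rotation '[[0,0,0],[0,0,0],[0,0,0],[0,0,0],[0,0,0],[0,0,0]]'

```text
clock: 7.08
tcp_pos: [0.563, -0.3424, 0.3512]
orientation: [-1.562, 0.182, -0.183]
contact_force: [-1.6, 0.5, -0.4]
grip_width: 0.0075
```

```bash
python3 look.py g7 295 120 80 100 5 235 75; python3 plan.py .5638 -.3425 .193 -13.4
```

```text
t 7.17 grasp [ 0.5631 -0.3423  0.1962] jaw -13.3 tilt 0.08 F [-1.8  0.9 -0. ] w 0.0074
 shift/.3: [0.0028 0.0106 0.0005]  rot/90: [-0.0008  0.001   0.0002]  rows>= 0.1
```

View pics/g7.png

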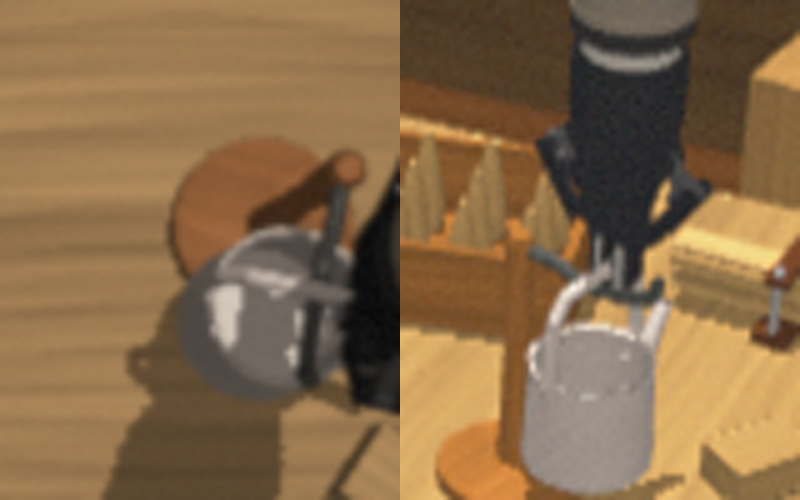

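The wrist force in z went from −3.3 N to about 0, so the can's weight is now on the rod. Opening partway.

>>> step_arm --xyz '[[0,0.002,0],[0,0.002,0],[0,0.002,0],[0,0.002,0],[0,0.002,0],[0,0.002,0]]' --rotation '[[0,0,0],[0,0,0],[0,0,0],[0,0,0],[0,0,0],[0,0,0]]' --grip 0.6

```text
clock: 7.92
tcp_pos: [0.563, -0.3425, 0.3506]
orientation: [-1.562, 0.182, -0.183]
contact_force: [-0.5, -0.3, 0.7]
grip_width: 0.034
```

```bash
python3 look.py g8 295 120 80 100 5 235 75; python3 plan.py .5638 -.3425 .30 -13.4
```

```text
t 8.03 grasp [ 0.5631 -0.3423  0.1956] jaw -13.3 tilt 0.08 F [-0.4 -0.6  0.7] w 0.0345
 shift/.3: [ 0.0029 -0.348   0.001 ]  rot/90: [-0.0008  0.001   0.0002]  rows>= 1.7
```

View pics/g8.png

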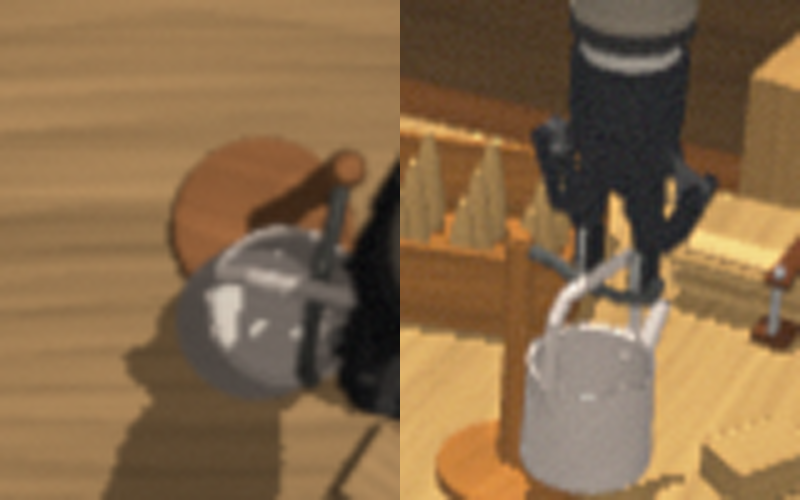

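Hanging steadily. Raising the tool straight up.

>>> step_arm --xyz '[[0,-0.05,0],[0,-0.15,0],[0,-0.3,0],[0,-0.36,0],[0,-0.36,0]]' --rotation '[[0,0,0],[0,0,0],[0,0,0],[0,0,0],[0,0,0]]'

```text
clock: 8.65
tcp_pos: [0.5631, -0.3426, 0.4605]
orientation: [-1.563, 0.179, -0.185]
contact_force: [0.5, -0.8, -0.2]
grip_width: 0.0342
```

```bash
python3 look.py g9 295 120 80 100 5 235 75; python3 plan.py .4275 .0455 .30 -80.2
```

```text
t 8.75 grasp [ 0.5624 -0.3422  0.3024] jaw -13.3 tilt 0.12 F [ 0.2 -0.2 -0.3] w 0.0341
 shift/.3: [-0.7357  0.011   1.155 ]  rot/90: [-4.000e-04  7.433e-01 -1.400e-03]  rows>= 6.6
```

View pics/g9.png

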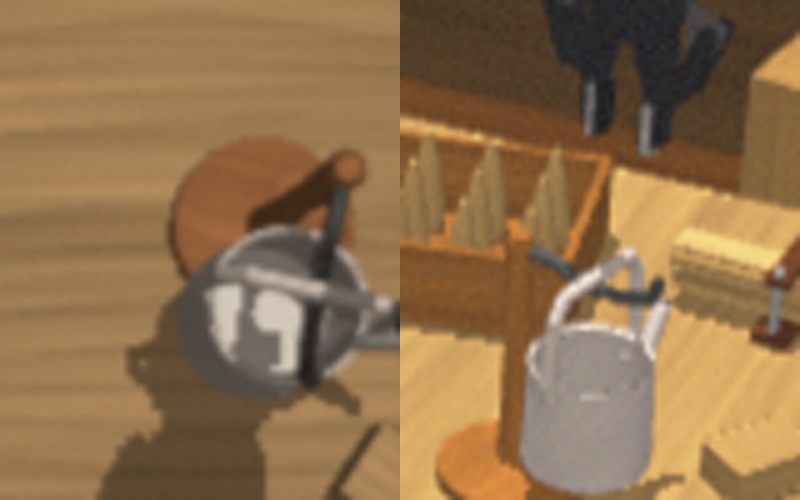

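The can hangs across the hook at (320,280) top, clear of the post. Going to the silver cap.

>>> step_arm --xyz '[[-0.05,0,0.13],[-0.12,0,0.28],[-0.25,0,0.44],[-0.38,0,0.6],[-0.5,0,0.75],[-0.6,0,0.9],[-0.6,0,0.9]]' --rotation '[[0,0.1,0],[0,0.2,0],[0,0.3,0],[0,0.4,0],[0,0.5,0],[0,0.6,0],[0,0.7,0]]' --grip 0.3

```text
clock: 9.62
tcp_pos: [0.4477, -0.0344, 0.4568]
orientation: [-1.314, 1.034, -1.026]
contact_force: [1.0, -1.6, 0.3]
grip_width: 0.0601
```

```bash
python3 plan.py .4275 .0455 .14 -80.2
```

```text
t 9.62 grasp [ 0.4472 -0.0341  0.3018] jaw -76.2 tilt 0.26 F [ 1.  -1.6  0.3] w 0.0601
 shift/.3: [-2.731e-01  5.403e-01 -3.000e-04]  rot/90: [ 0.0021  0.0444 -0.002 ]  rows>= 2.9
```

>>> step_arm --xyz '[[-0.14,0.1,0],[-0.273,0.2,0],[-0.273,0.4,0],[-0.273,0.54,0],[-0.273,0.54,0]]' --rotation '[[0,0.044,0],[0.002,0.044,-0.002],[0.002,0.044,-0.002],[0.002,0.044,-0.002],[0.002,0.044,-0.002]]'

```text
clock: 10.25
tcp_pos: [0.4255, 0.0451, 0.2918]
orientation: [-1.293, 1.088, -1.077]
contact_force: [-0.4, -0.4, 1.2]
grip_width: 0.0596
```

```bash
python3 look.py c1 195 190 80 100 5 230 170; python3 plan.py .4275 .0455 .057 -80.2
```

```text
t 10.35 grasp [0.4274 0.0455 0.1403] jaw -80.2 tilt 0.08 F [ 1.  -0.1 -0.1] w 0.0599
 shift/.3: [ 0.000e+00  2.775e-01 -1.000e-04]  rot/90: [ 0.0008  0.0005 -0.0002]  rows>= 1.3
```

View pics/c1.png

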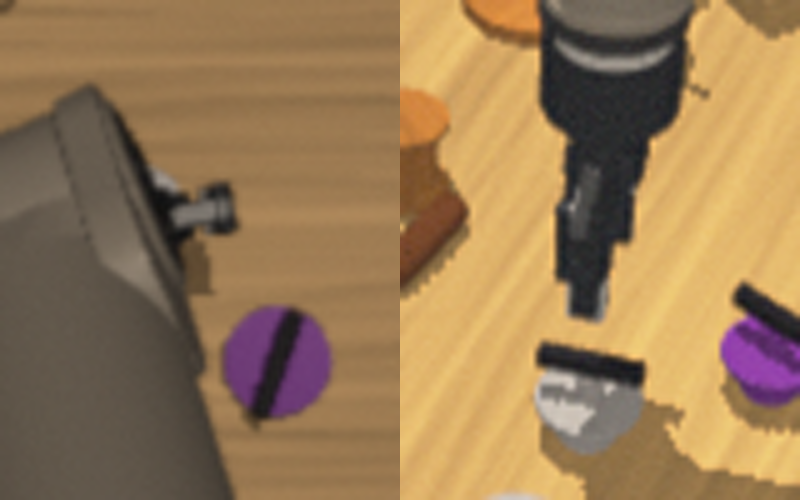

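>>> step_arm --xyz '[[0,0.12,0],[0,0.24,0],[0,0.277,0],[0,0.277,0],[0,0.277,0]]' --rotation '[[0,0,0],[0,0,0],[0,0,0],[0,0,0],[0,0,0]]'

```text
clock: 10.98
tcp_pos: [0.4283, 0.0456, 0.2136]
orientation: [-1.284, 1.081, -1.083]
contact_force: [0.3, -0.3, 1.6]
grip_width: 0.0595
```

>>> step_arm --xyz '[[0,0,0],[0,0,0],[0,0,0],[0,0,0],[0,0,0],[0,0,0],[0,0,0]]' --rotation '[[0,0,0],[0,0,0],[0,0,0],[0,0,0],[0,0,0],[0,0,0],[0,0,0]]' --grip 1 --force 90

```text
clock: 11.85
tcp_pos: [0.4288, 0.0454, 0.2143]
orientation: [-1.284, 1.08, -1.084]
contact_force: [-0.5, -0.5, 8.4]
grip_width: 0.0115
```

```bash
python3 look.py c2 195 190 80 100 5 230 170; python3 plan.py .4275 .0455 .20 -80.2
```

```text
t 11.95 grasp [0.4292 0.0454 0.0593] jaw -80.2 tilt 0.15 F [-0.6 -1.5  9.1] w 0.0112
 shift/.3: [-0.0007 -0.469  -0.0031]  rot/90: [-0.0016 -0.      0.0004]  rows>= 2.3
```

View pics/c2.png

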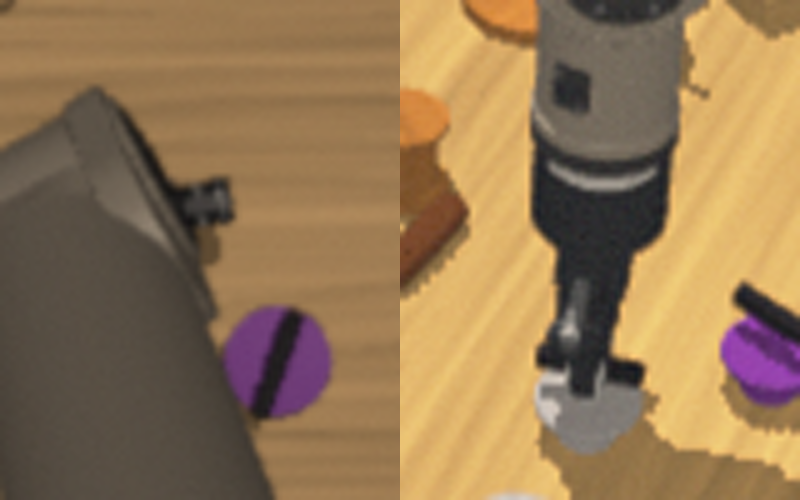

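>>> step_arm --xyz '[[0,-0.1,0],[0,-0.25,0],[0,-0.45,0],[0,-0.65,0],[0,-0.76,0],[0,-0.76,0]]' --rotation '[[0,0,0],[0,0,0],[0,0,0],[0,0,0],[0,0,0],[0,0,0]]'

```text
clock: 12.7
tcp_pos: [0.4286, 0.0457, 0.4447]
orientation: [-1.28, 1.077, -1.087]
contact_force: [-0.0, -0.7, -2.2]
grip_width: 0.0111
```

```bash
python3 plan.py .6148 .229 .285 -20
```

```text
t 12.7 grasp [0.4298 0.0457 0.2897] jaw -80.2 tilt 0.45 F [-0.  -0.7 -2.2] w 0.0111
 shift/.3: [-0.4967  0.0205  0.7154]  rot/90: [-0.0041 -0.6691  0.0033]  rows>= 5.6
```

>>> step_arm --xyz '[[-0.06,0,0.09],[-0.15,0,0.22],[-0.25,0,0.36],[-0.35,0,0.5],[-0.43,0,0.62],[-0.497,0.01,0.715],[-0.497,0.01,0.715],[-0.497,0.01,0.715],[-0.497,0.01,0.715]]' --rotation '[[-0.004,-0.1,0.003],[-0.004,-0.2,0.003],[-0.004,-0.3,0.003],[-0.004,-0.4,0.003],[-0.004,-0.5,0.003],[-0.004,-0.6,0.003],[-0.004,-0.669,0.003],[-0.004,-0.669,0.003],[-0.004,-0.669,0.003]]'

```text
clock: 13.82
tcp_pos: [0.6144, 0.2286, 0.4419]
orientation: [-1.555, 0.277, -0.275]
contact_force: [0.2, -0.3, -1.9]
grip_width: 0.0113
```

```bash
python3 look.py n1 120 125 80 100 5 135 165; python3 plan.py .6148 .229 .255 -20
```

```text
t 13.93 grasp [0.6144 0.2285 0.2878] jaw -20.1 tilt 0.06 F [ 0.2  0.7 -1.4] w 0.0113
 shift/.3: [0.0007 0.1092 0.0017]  rot/90: [ 0.0006 -0.0012  0.0002]  rows>= 0.5
```

View pics/n1.png

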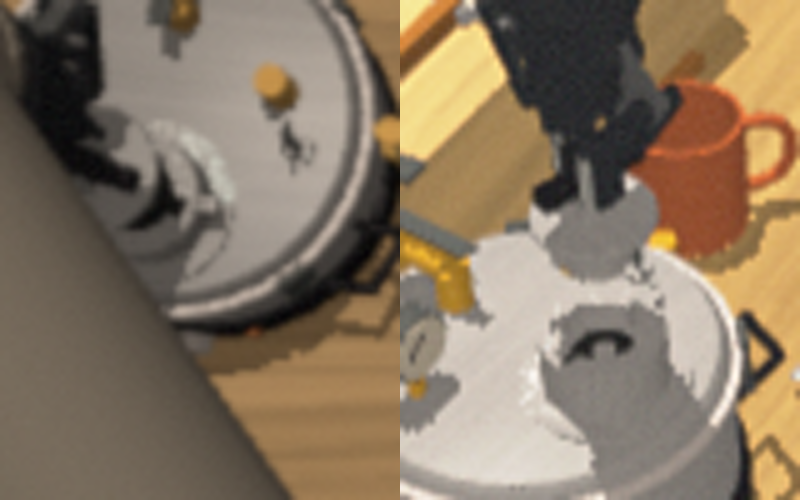

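>>> step_arm --xyz '[[0,0.05,0],[0,0.1,0.0],[0,0.14,0.001],[0,0.144,0.001],[0,0.144,0.001]]' --rotation '[[0,0,0],[0,0,0],[0,0,0],[0,0,0],[0,0,0]]'

```text
clock: 14.55
tcp_pos: [0.6146, 0.229, 0.3997]
orientation: [-1.554, 0.275, -0.275]
contact_force: [-0.0, 0.3, -1.5]
grip_width: 0.0113
```

```bash
python3 look.py n2 120 125 80 100 5 135 165; python3 plan.py .6148 .229 .235 -20
cat > ov2.py <<'E'
from ov import *
import sys
n=sys.argv[1];g=np.array(list(map(float,sys.argv[2:5])));yaw=np.radians(float(sys.argv[5]));off=float(sys.argv[6])
t=load("top_"+n);s=load("side_"+n)
foot=g-[0,0,off];b=np.array([np.cos(yaw),np.sin(yaw),0]);pb=np.array([-b[1],b[0],0])
L=[(circ(foot+[0,0,.026],.032),(0,255,255)),(circ(foot+[0,0,.032],.032),(0,255,0)),(circ(foot,.0165),(255,0,255))]
top=foot+[0,0,.064]
L.append((np.array([top+.032*i*b+.006*j*pb for i,j in [(1,1),(1,-1),(-1,-1),(-1,1),(1,1)]]),(0,0,255)))
for z in (.014,): L.append((np.array([foot+[0,0,z]-.026*b,foot+[0,0,z]+.026*b]),(255,255,0)))
L.append((circ([.6148,.229,.18],.033),(255,0,0)))
a=overlay(t,L,125,135,50,60,8,"");b_=overlay(s,L,155,195,50,60,8,"")
cv2.imwrite("pics/"+n+"o.png",np.hstack([a,b_]))
E
python3 ov2.py n2 .6145 .2285 .245 70 .0585
```

```text
t 14.65 grasp [0.6148 0.229  0.2452] jaw -20.1 tilt 0.06 F [-0.   0.3 -1.3] w 0.011
 shift/.3: [ 0.0004  0.0339 -0.0001]  rot/90: [ 0.     -0.0012  0.0006]  rows>= 0.2
```

View pics/n2.png

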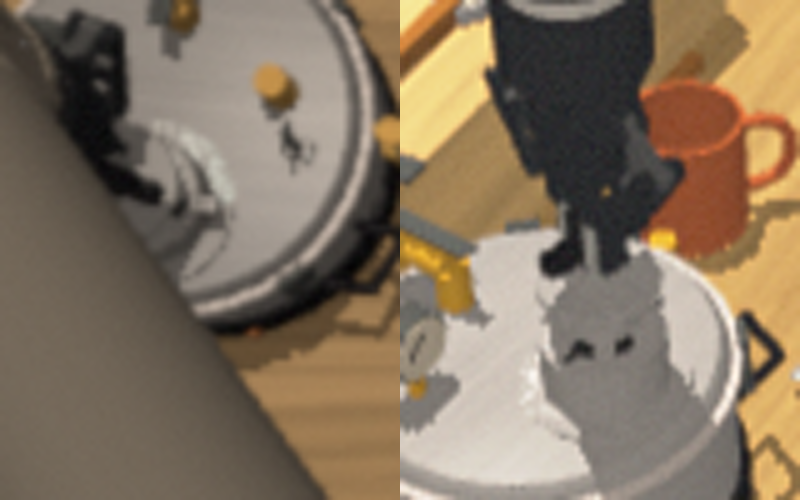

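View pics/n2o.png

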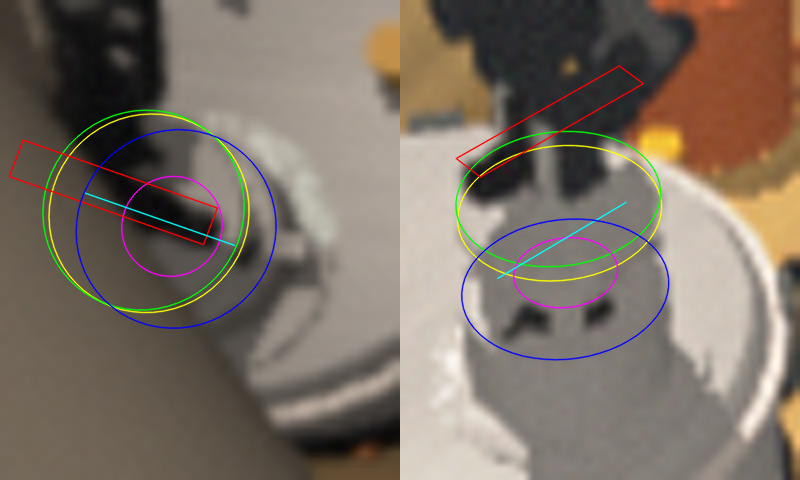

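Run:
```python
from ov import *
s=load("side_n2");t=load("top_n2")
def enh(f,u,v,w,h,k,lo,hi):
    im=f["pixels"][v:v+h,u:u+w,::-1].astype(float)
    im=np.clip((im-lo)/(hi-lo)*255,0,255).astype(np.uint8)
    return cv2.resize(im,None,fx=k,fy=k,interpolation=cv2.INTER_CUBIC)
cv2.imwrite("pics/n2e.png",np.hstack([enh(t,125,135,50,60,8,0,190),enh(s,155,195,50,60,8,60,190)]))
```

```text
(no output)
```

View pics/n2e.png

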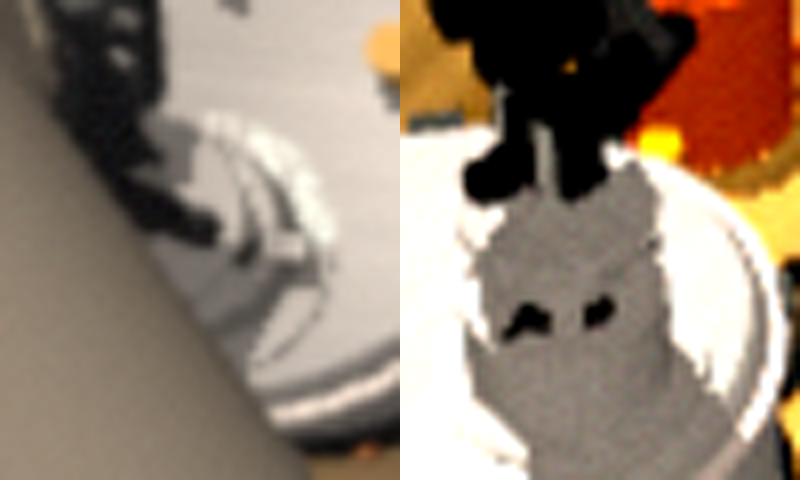

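```bash
python3 plan.py .6155 .2314 .2305 -20
```

```text
t 14.65 grasp [0.6148 0.229  0.2452] jaw -20.1 tilt 0.06 F [-0.   0.3 -1.3] w 0.011
 shift/.3: [-0.0001  0.0489  0.0083]  rot/90: [ 0.     -0.0012  0.0006]  rows>= 0.2
```

>>> step_arm --xyz '[[0,0,0.008],[0,0.02,0.008],[0,0.035,0.008],[0,0.049,0.008],[0,0.049,0.008]]' --rotation '[[0,-0.001,0],[0,-0.001,0],[0,-0.001,0],[0,-0.001,0],[0,-0.001,0]]'

```text
clock: 15.28
tcp_pos: [0.6154, 0.2312, 0.3848]
orientation: [-1.554, 0.274, -0.274]
contact_force: [0.0, 0.7, -1.6]
grip_width: 0.0114
```

```bash
python3 look.py n3 120 125 80 100 5 135 165; python3 plan.py .6155 .2314 .2225 -20;python3 ov2.py n3 .6148 .2295 .2305 70 .0585; python3 -c "
from bench import r
print(r.get_obs()['moment'])"
```

```text
t 15.38 grasp [0.6157 0.2312 0.2304] jaw -20.0 tilt 0.05 F [ 0.7 -0.  -1.9] w 0.0118
 shift/.3: [-0.0003  0.0264  0.0004]  rot/90: [ 0.0001 -0.0002  0.0006]  rows>= 0.1
[-0.0529147   0.04440218 -0.02853372]
```

View pics/n3o.png

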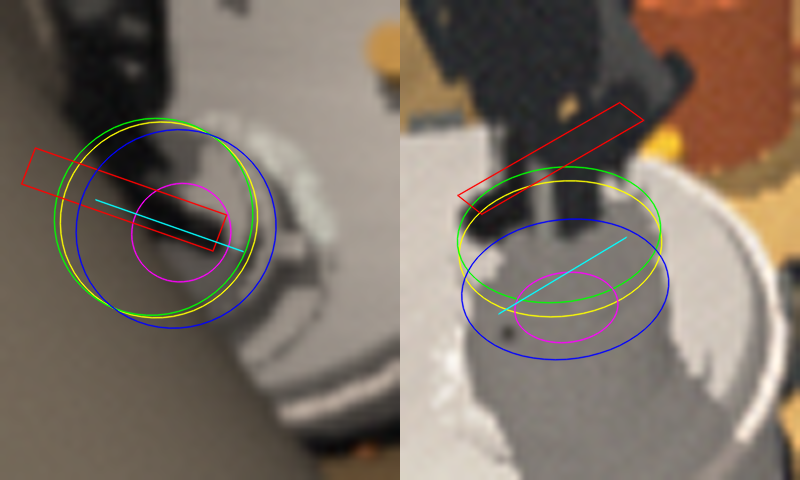

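>>> step_arm --xyz '[[0,0.008,0],[0,0.015,0],[0,0.02,0],[0,0.02,0]]' --rotation '[[0,0,0],[0,0,0],[0,0,0],[0,0,0]]'

```text
clock: 15.88
tcp_pos: [0.6156, 0.2313, 0.3797]
orientation: [-1.554, 0.273, -0.275]
contact_force: [-1.0, -1.7, 1.9]
grip_width: 0.0114
```

```bash
python3 look.py n4 120 125 80 100 5 135 165; python3 plan.py .6155 .2314 .2205 -20;python3 ov2.py n4 .6148 .2295 .2245 70 .0585; python3 -c "
from bench import r
print(r.get_obs()['moment'])"
```

```text
t 15.97 grasp [0.6158 0.2312 0.2247] jaw -20.0 tilt 0.07 F [-0.7 -0.9  1.1] w 0.0116
 shift/.3: [-0.0004  0.0139  0.0002]  rot/90: [-0.     -0.0002  0.0008]  rows>= 0.1
[-0.15745396  0.18744603 -0.04882016]
```

View pics/n4o.png

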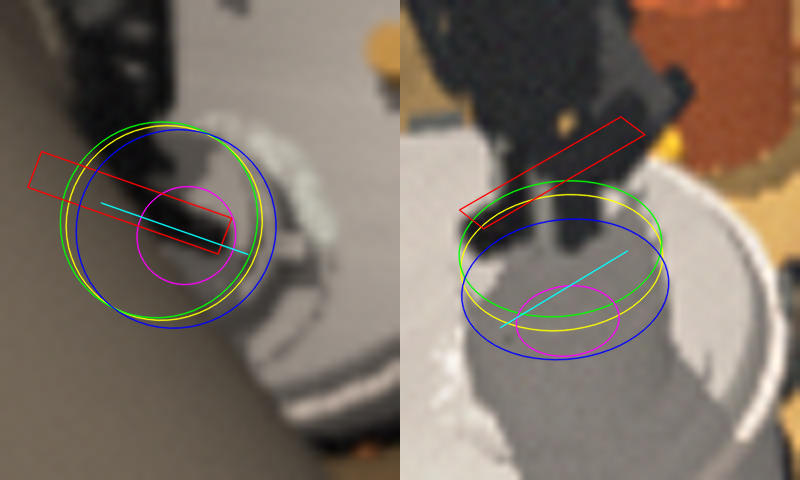

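>>> step_arm --xyz '[[0,0.005,0],[0,0.01,0],[0,0.014,0],[0,0.014,0]]' --rotation '[[0,0,0],[0,0,0],[0,0,0],[0,0,0]]'

```text
clock: 16.48
tcp_pos: [0.6157, 0.2313, 0.3758]
orientation: [-1.553, 0.273, -0.275]
contact_force: [-2.7, -1.8, 4.5]
grip_width: 0.011
```

```bash
python3 plan.py .6155 .2314 .2165 -20; python3 -c "
from bench import r
print(r.get_obs()['moment'])"
```

```text
t 16.48 grasp [0.6159 0.2313 0.2208] jaw -20.0 tilt 0.09 F [-2.7 -1.8  4.5] w 0.011
 shift/.3: [-0.0006  0.0144  0.0001]  rot/90: [-0.0001 -0.0003  0.0009]  rows>= 0.1
[-0.32122887  0.45693706  0.06821966]
```

The force matches the spring curve (6.1 N at 17.7 mm), so the lugs are in the slots. I'll ease the slight sideways load and push on.

```bash
python3 plan.py .6150 .2308 .2145 -20
```

```text
t 16.48 grasp [0.6159 0.2313 0.2208] jaw -20.0 tilt 0.09 F [-2.7 -1.8  4.5] w 0.011
 shift/.3: [-0.0015  0.0211 -0.0023]  rot/90: [-0.0001 -0.0003  0.0009]  rows>= 0.1
```

>>> step_arm --xyz '[[-0.002,0,-0.002],[-0.002,0.008,-0.002],[-0.002,0.016,-0.002],[-0.002,0.021,-0.002],[-0.002,0.021,-0.002]]' --rotation '[[0,0,0],[0,0,0],[0,0,0],[0,0,0],[0,0,0]]'

```text
clock: 17.1
tcp_pos: [0.6153, 0.2311, 0.3708]
orientation: [-1.552, 0.272, -0.277]
contact_force: [-0.9, -2.4, 8.0]
grip_width: 0.0113
```

```bash
python3 plan.py .6150 .2308 .2138 -100; python3 -c "
from bench import r
print(r.get_obs()['moment'])"
```

```text
t 17.1 grasp [0.6158 0.2311 0.2158] jaw -20.0 tilt 0.2 F [-0.9 -2.4  8. ] w 0.0113
 shift/.3: [-0.0006  0.0066 -0.0013]  rot/90: [-0.0022  0.8885  0.0011]  rows>= 7.5
[-0.36676186  0.40336353  0.01307906]
```

>>> step_arm --xyz '[[-0.001,0.007,-0.002],[-0.001,0.013,-0.002],[-0.001,0.013,-0.002],[-0.001,0.013,-0.002]]' --rotation '[[0,0,0],[0,0,0],[-0.002,0,0.001],[-0.002,0,0.001]]'

```text
clock: 17.6
tcp_pos: [0.6153, 0.2311, 0.3687]
orientation: [-1.553, 0.271, -0.278]
contact_force: [-1.2, -1.1, 10.7]
grip_width: 0.0113
```

```bash
python3 look.py n5 120 125 80 100 5 135 165; python3 plan.py .6148 .2305 .2125 -100; python3 -c "
from bench import r
print(r.get_obs()['moment'])"
```

```text
t 17.7 grasp [0.616  0.231  0.2137] jaw -20.0 tilt 0.24 F [-0.7 -1.7 10.8] w 0.0112
 shift/.3: [-0.001   0.004  -0.0025]  rot/90: [-0.0022  0.8884  0.0019]  rows>= 7.5
[-0.33411775  0.40833085  0.00668645]
```

View pics/n5.png

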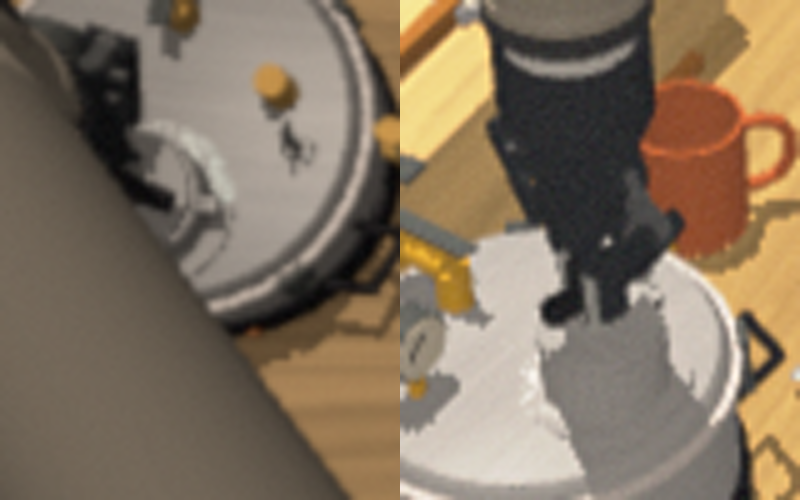

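Net push is 12.4 N, so the foot is about 24.7 mm down, below the lip and above flange contact. Turning clockwise about the cap axis.

>>> step_arm --xyz '[[0.001,0.006,0],[0.002,0.006,-0.0005],[0.003,0.006,-0.001],[0.004,0.006,-0.0015],[0.0045,0.006,-0.002],[0.005,0.006,-0.003],[0.0055,0.006,-0.0035],[0.006,0.006,-0.0045],[0.0065,0.006,-0.005],[0.0065,0.006,-0.005],[0.0065,0.006,-0.005]]' --rotation '[[0,0.1,0],[0,0.2,0],[0,0.3,0],[0,0.4,0],[0,0.5,0],[0,0.6,0],[0,0.7,0],[0,0.8,0],[0,0.85,0],[0,0.88,0],[0,0.88,0]]'

```text
clock: 19.08
tcp_pos: [0.6165, 0.2298, 0.3685]
orientation: [-1.125, 1.323, -1.329]
contact_force: [-5.5, -1.3, 12.6]
grip_width: 0.0116
```

```bash
python3 look.py n6 120 125 80 100 5 135 165; python3 plan.py .6173 .2288 .2125 -100; python3 -c "
from bench import r
o=r.get_obs();print(o['moment'],o['joints'])"
```

```text
t 19.18 grasp [0.6173 0.2298 0.2135] jaw -99.2 tilt 0.3 F [-4.  -1.5 11.6] w 0.0111
 shift/.3: [0.0027 0.0033 0.0033]  rot/90: [-0.0033  0.009  -0.0007]  rows>= 0.1
[-0.241709    0.95342714  0.13410503] [-0.2573435   0.49610992 -0.27148741  1.62142253  0.15125553  1.03978839
 -2.30502096]
```

View pics/n6.png

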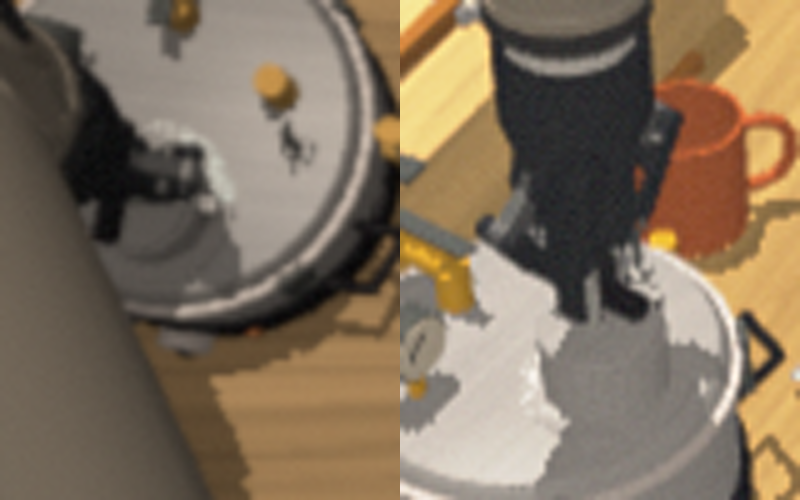

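>>> step_arm --xyz '[[0.001,0.005,-0.003],[0.001,0.005,-0.003],[0.001,0.005,-0.003],[0.001,0.005,-0.003]]' --rotation '[[0,0.03,0],[0,0.06,0],[0,0.07,0],[0,0.07,0]]'

```text
clock: 19.68
tcp_pos: [0.6157, 0.2288, 0.3685]
orientation: [-1.065, 1.399, -1.409]
contact_force: [-4.2, -4.6, 12.6]
grip_width: 0.0113
```

```bash
python3 plan.py .6163 .2293 .2185 -100; python3 -c "
from bench import r
o=r.get_obs();print(o['moment'])"
```

```text
t 19.68 grasp [0.6168 0.2286 0.2135] jaw -105.5 tilt 0.4 F [-4.2 -4.6 12.6] w 0.0113
 shift/.3: [-0.0021 -0.0165  0.0015]  rot/90: [-0.0044 -0.0606 -0.    ]  rows>= 0.5
[-1.11575422  0.84243195  0.64207394]
```

>>> step_arm --xyz '[[0.003,0.002,-0.002],[0.004,-0.005,-0.002],[0.004,-0.01,-0.002],[0.004,-0.0145,-0.002],[0.004,-0.0145,-0.002],[0.004,-0.0145,-0.002]]' --rotation '[[0,-0.01,0],[0,-0.01,0],[0,-0.01,0],[-0.004,-0.01,0],[-0.004,-0.015,0],[-0.004,-0.015,0]]'

```text
clock: 20.42
tcp_pos: [0.6154, 0.2281, 0.3729]
orientation: [-1.08, 1.387, -1.388]
contact_force: [4.5, 2.2, -3.4]
grip_width: 0.011
```

```bash
python3 look.py n7 120 125 80 100 5 135 165; python3 plan.py .6163 .2293 .2185 -100; python3 -c "
from bench import r
o=r.get_obs();print(o['moment'])"
```

```text
t 20.52 grasp [0.6157 0.2283 0.2179] jaw -104.1 tilt 0.14 F [ 4.8  2.3 -3. ] w 0.0113
 shift/.3: [-0.0046 -0.0019  0.0022]  rot/90: [-0.0013 -0.0456 -0.0009]  rows>= 0.4
[ 0.69058981 -1.21213708  0.31932288]
```

View pics/n7.png

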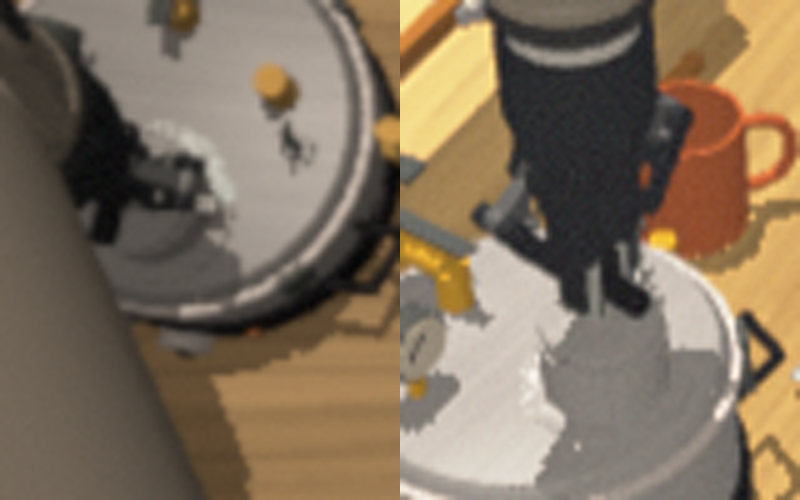

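>>> step_arm --xyz '[[-0.0015,0.0025,0.0015],[-0.0015,0.0025,0.0015],[-0.0015,0.0025,0.0015],[-0.0015,0.0025,0.0015]]' --rotation '[[0,-0.015,0],[0,-0.015,0],[0,-0.015,0],[0,-0.015,0]]'

```text
clock: 21.02
tcp_pos: [0.6158, 0.2283, 0.3726]
orientation: [-1.093, 1.37, -1.372]
contact_force: [-0.3, -0.6, 5.9]
grip_width: 0.0111
```

```bash
python3 plan.py .6163 .2293 .2185 -100; python3 -c "
from bench import r
o=r.get_obs();print(o['moment'])"
```

```text
t 21.02 grasp [0.6161 0.2284 0.2176] jaw -102.8 tilt 0.13 F [-0.3 -0.6  5.9] w 0.0111
 shift/.3: [-0.0036 -0.0031  0.001 ]  rot/90: [-0.0013 -0.0307 -0.0008]  rows>= 0.3
[-0.05939814  0.11955142  0.19683896]
```

Net force is now 7.5 N, against the spring's 8 N at the home depth. I'll turn back slightly to check that the notch holds.

>>> step_arm --xyz '[[0,-0.001,0],[0,-0.001,0],[0,-0.001,0]]' --rotation '[[0,-0.04,0],[0,-0.06,0],[0,-0.06,0]]'

```text
clock: 21.4
tcp_pos: [0.6161, 0.2283, 0.3738]
orientation: [-1.142, 1.302, -1.304]
contact_force: [0.7, -0.1, 7.2]
grip_width: 0.0112
```

```bash
python3 plan.py .6163 .2293 .2185 -102; python3 -c "
from bench import r
o=r.get_obs();print(o['moment'])"
```

```text
t 21.4 grasp [0.6166 0.2285 0.2188] jaw -97.4 tilt 0.22 F [ 0.7 -0.1  7.2] w 0.0112
 shift/.3: [-0.0035  0.0011  0.0004]  rot/90: [-0.0021  0.0512 -0.0013]  rows>= 0.4
[ 0.09830506 -0.02936407  0.02472773]
```

>>> step_arm --xyz '[[0,0,0],[-0.001,-0.003,0],[-0.001,-0.003,0],[-0.001,-0.003,0],[-0.001,-0.003,0],[-0.001,-0.003,0]]' --rotation '[[0,0,0],[0,0.02,0],[0,0.045,0],[0,0.045,0],[0,0.045,0],[0,0.045,0]]'

```text
clock: 22.15
tcp_pos: [0.616, 0.2283, 0.3745]
orientation: [-1.105, 1.353, -1.355]
contact_force: [-0.8, -1.5, 2.5]
grip_width: 0.0113
```

```bash
python3 plan.py .6163 .2285 .2185 -100; python3 -c "
from bench import r
o=r.get_obs();print(o['moment'])"
```

```text
t 22.15 grasp [0.6165 0.2285 0.2195] jaw -101.5 tilt 0.18 F [-0.8 -1.5  2.5] w 0.0113
 shift/.3: [-0.0007  0.0034  0.0008]  rot/90: [-0.0017 -0.0162 -0.001 ]  rows>= 0.1
[-0.24723415  0.05488347  0.05781962]
```

>>> step_arm --xyz '[[0,0,0],[0,0,0],[0,0,0],[0,0,0]]' --rotation '[[0,-0.05,0],[0,-0.09,0],[0,-0.09,0],[0,-0.09,0]]'

```text
clock: 22.65
tcp_pos: [0.6161, 0.2283, 0.3746]
orientation: [-1.177, 1.252, -1.254]
contact_force: [0.1, -0.8, 2.1]
grip_width: 0.0114
```

```bash
python3 plan.py .6165 .2285 .219 -101.5; python3 -c "
from bench import r
o=r.get_obs();print(o['moment'])"
```

```text
t 22.65 grasp [0.6166 0.2285 0.2196] jaw -93.4 tilt 0.19 F [ 0.1 -0.8  2.1] w 0.0114
 shift/.3: [-0.0006  0.0019  0.0013]  rot/90: [-0.0019  0.0896 -0.001 ]  rows>= 0.8
[ 0.04490403 -0.1068713  -0.21580845]
```

Turning back is resisted (moment swings to −0.22 N·m), so the notch holds. Returning to the clockwise stop for the final pose.

>>> step_arm --xyz '[[0,0.002,0.001],[0,0.002,0.001],[0,0.002,0.001],[0,0.002,0.001],[0,0.002,0.001],[0,0.002,0.001]]' --rotation '[[0,0.04,0],[0,0.08,0],[0,0.1,0],[0,0.1,0],[0,0.1,0],[0,0.1,0]]'

```text
clock: 23.4
tcp_pos: [0.6162, 0.2284, 0.3744]
orientation: [-1.096, 1.365, -1.368]
contact_force: [-1.2, -1.1, 4.9]
grip_width: 0.0115
```

```bash
python3 look.py f1 120 125 80 100 5 135 165; python3 plan.py .6165 .2285 .219 -101.5; python3 -c "
from bench import r
o=r.get_obs();print(o['moment'])
import cv2,numpy as np
t=dict(np.load('top_f1.npz'));s=dict(np.load('side_f1.npz'))
cv2.imwrite('pics/f1full.png',cv2.resize(np.vstack([t['pixels'],s['pixels']])[:,:,::-1],(400,600),interpolation=cv2.INTER_AREA))"
python3 ov2.py f1 .6145 .2288 .219 -10 .059
python3 - <<'E'
import cv2
a=cv2.imread('pics/f1full.png')
E
```

```text
t 23.5 grasp [0.6167 0.2285 0.2194] jaw -102.4 tilt 0.18 F [-1.1 -1.2  5.1] w 0.0116
 shift/.3: [-0.0006  0.0012  0.0009]  rot/90: [-0.0018 -0.0104 -0.0009]  rows>= 0.1
[-0.2264946   0.28445873  0.17614442]
```

View pics/f1o.png

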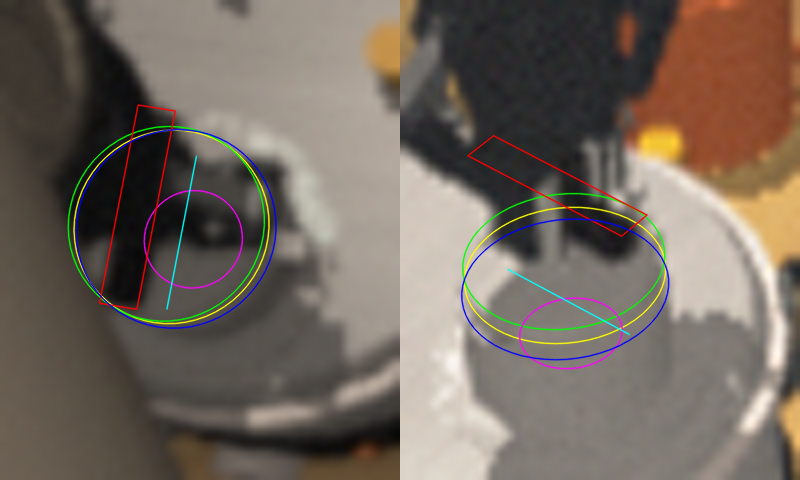

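View pics/f1full.png

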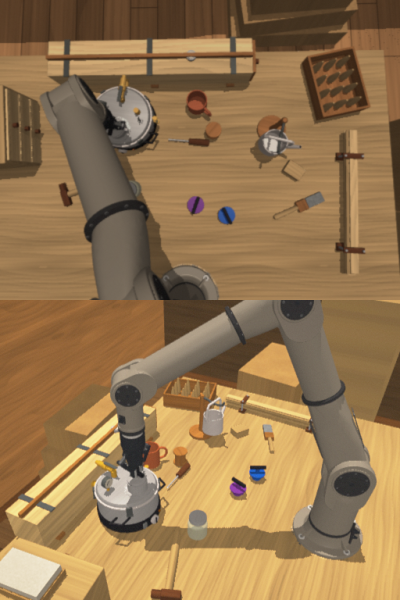

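```bash
python3 -c "
from bench import r
print(r.hand_in()); o=r.get_obs(); print(o['clock'],o['contact_force'],o['tcp_pos'])"
```

```text
the job is handed in; nothing more can be done
None
the job is handed in; nothing more can be done
```

The can is hanging on the hook and let go, and the silver cap is locked in the filler neck, still gripped. I handed the job in at about 23.5 s; no verdict was reported.

**Can:** I gripped the handle toward the spout end and passed it over the hook tip. As it settled on the rod, the wrist force went from −3.3 N to about 0, and then I let go. The last pictures show it still hanging across the rod.

**Cap:** The lugs went into the slots, and the push followed the spring's curve to about 24.7 mm (12.4 N). I then turned it clockwise to the stop and let it rise. The last pictures show the bar along the boiler's x axis.

| Check at the end | Reading | Expected |
|---|---|---|
| Foot below the rim, from the gripper height | 19–20 mm | 20 mm (home) |
| Trial turn back | resisted, −0.22 N·m | the notch should hold it |
| Clockwise load on the stop | 0.18 N·m | light |

**Checks that disagreed:**
- **First rise:** with some sideways load, the wrist force read −3 N where about +6 N was expected. After I eased the load, later readings fitted a seated cap.
- **Stop angle:** the stop gives gradually over a few degrees, so its exact angle is only good to about 2°.
- **Cap in the grip:** it sits about 2 mm off centre along the bar. I allowed for this when inserting and turning.

The blue and purple look-alikes and the other things on the bench were not touched. The last pictures show them in place, apart from the jar, which the arm partly hid from above.

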